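Teether to the wash basket

ROBOT

A 7-joint arm with a two-finger parallel gripper is mounted at the origin on the work surface. World frame = base frame: x ahead of the robot, y to its left, z up, the work surface at z = 0. Lengths are in mm, angles in rad, forces in N, time in s.
With the tool pointing down it reaches from about 400 to 900 mm from the base axis. Payload 5.5 kg.
Tool frame: the origin (TCP) lies midway between the tips of the shut fingers; the grasp point (between the pads) lies 19 mm behind it (robot.hold_point_z is the y of the grasp point in the tool frame, in mm); y points along the fingers, z is the direction in which the jaws open and shut, and the axes are right-handed (so a half turn about y gives the same grasp; the last joint's range is limited). The gripper opens to 92 mm and grips with 3 to 60 N. Pads are 19 mm wide; open, the fingers measure 130 mm over their backs; the gripper's body (75 mm by 190 mm) begins 47 mm behind the grasp point.
Start: joints at [-0.85, 0.501, -0.427, 1.55, 0.221, 1.138, -0.21], TCP at [287.248, 583.085, 226.729] pointing down, gripper open.
Joint ranges: [-2.88, 2.88], [-0.31, 2.03], [-1.54, 1.56], [0.2, 2.42], [-1.41, 4.55], [0.19, 2.02], [-2.57, 2.57]. Speed limits (rad/s): [2.57, 2.57, 3.14, 3.14, 3.14, 3.14, 3.14].

INTERFACE

Orientations are given as [roll, pitch, yaw] about the fixed x, y, z axes, in that order (R = Rz(yaw) Ry(pitch) Rx(roll)).
In Python, from rig import robot, eyes gives the robot as it stands. The module is installed in compiled form; this text tells all that it offers.
- The arm moves only by the tool apply_moves, never from a script. Its argument "motion" is a list of rows, each a list of 3 entries, a list of its own where there are three numbers: the finger opening in cm, from 0 to 9.18, then the shift along the tool's x, y, z in cm, then the turn about the tool's y in rad. A call has 1 to 10 rows; each row shifts and turns the commanded pose from where the row before left it, along the tool's axes as they then stand; what a row does not reach is not made up. A row lasts 1/8 s, in which the tool goes at most 62.5 mm and 10.7 degrees, less where a joint would pass 70% of its speed; a pose out of reach is approached as far as the arm can. A call with a gripper value outside its range is refused whole. The fingers move at their own pace and stop on an object; "squeeze" is the grip in N (left out, the last holds). Time passes only in rows, so rows that do not move let the fingers close. It gives the time, the measured TCP pose, the force and the opening at its end, in the units of the state.
- robot.observe(): the state, without advancing time (a new reading comes with each control period).
- eyes.grab_frame(name): name is "side" or "top" or "wrist"; returns a dict with "color" (400x640x3 uint8, red, green, blue), "depth" (400x640 float32, mm along the optical axis (not along the pixel's ray), 0 where there is no reading), "camera_matrix" (3x3 intrinsics, pixels), "k1" (the pictures are not rectified: a ray, as slopes to the right and down, at radius r is drawn at 1 + k1 r^2 times it, then the intrinsics apply), "R" (3x3) and "t" (3): a world point X has camera coordinates R X + t; the wrist camera has in their place "tool_from_camera" (4x4, takes a point from camera to tool coordinates, whose origin is the TCP and whose axes are the tool frame's). Camera axes: x right, y down, z forward; pixel columns grow to the right and rows downward; lengths in mm; the calibration is good to about 2 mm. A picture is of the moment at which its call begins: read the wrist's pose just before it.
- robot.sign_off(): hands the job in, once; it reports no verdict.
The state is a dict: "t": time; "qpos": joint angles; "qd": joint speeds; "tau": joint torques, N m; "ee_pos": TCP position; "tool_rot": TCP orientation; "contact_force": force on the tool from outside, world axes, zero at the start; "wrist_torque": the same for the moment, N m; "width": finger opening in mm.
Only numpy, scipy, OpenCV 4.12 (cv2) and the standard library are available. Lean on these libraries where they do the work, as an engineer would, in place of code of your own. Each camera call takes 0.05 s, during which the arm holds its last target. There are 200 camera calls.

TASK

The mushroom-shaped teether under the baby monitor's wooden bridge has been on the floor and must be washed. Lift it out with a light grip (it is soft; do not drag it along or drop it on the mat), lower it below the rim of the open dishwasher basket before you let go of it there, then shut the basket's lid fully. Leave the other teether, the bottle and the formula dispenser as they stand.

Things in the scene. Friction and masses are not known exactly. Their poses are not given: they have to be found in the camera images.
- mat: Cork mat, 560 x 920 mm, 4 mm thick, fixed; origin at the centre of its underside. Bridge, teethers, basket, bottle and dispenser all stand on its top, at z = 0.004 m.
- bridge: Fixed wooden bridge with a white monitor camera (54 mm ball, top 242 mm up) on its middle; origin between its feet, on the mat; own x away from the robot, y left. Bar of diameter 12 mm along y, 170 mm up, on two 16 mm posts at y = +-185 mm. The teethers stand right under the bar (within 8 mm): reach in from the robot's side, fingers pointing along +x and down, 30 to 45 degrees from vertical.
- mushroom: Teether to wash: beige silicone mushroom, 65 mm tall, about 60 g, loose, standing axis z up at the left or right under the bridge; origin at its underside's centre. Broad at the top: cap diameter 46 mm, sides upright from 38 to 56 mm up, domed above; stem diameter 26 mm, foot 40 mm. Soft: grip with 20 to 30 N a finger; over 50 N a finger spoils it.
- mushroom_mid (a point): Centre of the mushroom's cap, on its axis, 47 mm above its underside: the place to grip it.
- pear: The other teether, to be left standing: same beige silicone, pear-shaped, broad below (diameter 52 mm) and narrow at the top (diameter 24 mm), 65 mm tall, loose; origin at the centre of its underside. 160 to 180 mm to the side of the mushroom.
- bottle: Glass bottle with a twist cap, loose, diameter 62 mm, 150 mm tall; origin at the centre of its underside.
- dispenser: Formula dispenser, three stacked round tiers with a lid, loose, diameter 90 mm (98 mm over the tier tabs), 168 mm tall; origin at the centre of its underside.
- basket: White slatted dishwasher basket, fixed on the mat, open at the top; origin at the centre of its underside, on the mat. 150 (own x) x 200 (own y) x 85 mm high, walls and floor 5 mm. The lid's hinge lies along its own +x rim, which faces the robot's right.
- lid_hinge (a point): Middle of the lid's hinge line, on the basket's +x rim, 85 mm above its underside. The hinge line runs along the basket's own y.
- lid_edge (a point): Middle of the lid's free edge, 150 mm from the hinge line.
- lid (a joint): Angle of the slatted lid (150 x 200 mm; shut, it lies 1 to 7 mm above the rim; 12 mm slats, 11 mm gaps): 0 shut flat, 1.57 upright on the basket's +x side, 1.9 its stop. Starts near upright. Stiff hinge: stays at any angle and moves with 1 to 2 N at its free edge; push its outer (+x) face near that edge over and down.

How it is judged:
By the outcome, as a careful person would: the job done as asked, in the order asked, and still so for the second after the job is handed in, with the robot touching nothing.
It also fails if it takes over 64 s, if anything falls off the work surface, if the arm or the gripper's body presses on something with over 40 N, if the wrist force passes 120 N, or if a joint passes its speed limit or range.

## Working session

There is one attempt and no reset: what is moved stays moved. The work goes in short steps, Python scripts to look and compute and a tool call to move; the robot and the scene stay as the last step left them, time stands still between calls to the robot, and variables do not carry over. Pictures are saved under pics/ and viewed, about 8 in all and at most 12, crops included, and the job is handed in when it is done.

Besides the shell and the picture viewer there is one more tool, called after ">>>" as name(argument=value, ...), one argument or row to a line, values as JSON. apply_moves: Moves the arm, as the interface text tells. Its arguments: {"type":"object","properties":{"motion":{"type":"array"},"squeeze":{"type":"number"}},"required":["motion"]}

```bash
mkdir -p pics; cat > h.py <<'E'
import numpy as np, cv2
from rig import robot, eyes
from scipy.spatial.transform import Rotation as Rot
def Rt(s): return Rot.from_euler('xyz',s['tool_rot']).as_matrix()
def save(f,n,crop=None,k=1):
    im=f['color'][:,:,::-1]
    if crop: im=im[crop[1]:crop[3],crop[0]:crop[2]]
    cv2.imwrite('pics/'+n,cv2.resize(im,None,fx=k,fy=k,interpolation=cv2.INTER_CUBIC))
def cloud(f,s=None):
    v,u=np.mgrid[0:400,0:640].astype(np.float64)
    d=np.array([f['k1'],0,0,0,0],float)
    p=cv2.undistortPoints(np.stack([u.ravel(),v.ravel()],1)[:,None],np.array(f['camera_matrix'],float),d)[:,0]
    z=f['depth'].ravel()
    X=np.c_[p*z[:,None],z]
    if 'R' in f and f.get('R') is not None: X=(X-f['t'])@np.array(f['R'])
    else:
        T=np.array(f['tool_from_camera']); X=X@T[:3,:3].T+T[:3,3]
        X=X@Rt(s).T+s['ee_pos']
    X[z==0]=np.nan
    return X.reshape(400,640,3)
E
python3 - <<'E'
from h import *
s=robot.observe();print(s);print(Rt(s).round(3), robot.hold_point_z)
for n in('top','side'):
    f=eyes.grab_frame(n);save(f,n+'0.png');np.save(n+'.npy',cloud(f));print(f['k1'],-np.array(f['R']).T@f['t'],(f['depth']>0).mean())
E
```

```text
{'t': 0.0, 'qpos': array([-0.84978287,  0.50184166, -0.42679396,  1.55145427,  0.22084795,
        1.13832514, -0.21029663]), 'qd': array([-0.00033404, -0.00053756,  0.00161023,  0.00122817,  0.00027166,
        0.0005742 , -0.00029652]), 'tau': array([-1.01968788e-03, -5.66581321e+01, -5.81662998e+00, -2.79126531e+01,
       -6.84891804e-02,  3.07670014e-02,  2.31135100e-04]), 'ee_pos': array([287.03174474, 582.40012976, 225.68073162]), 'tool_rot': array([-1.57275681e+00,  1.75291318e-05, -4.57731829e-01]), 'contact_force': array([-0.3187487 ,  0.28455335, -0.27018968]), 'wrist_torque': array([0.00700872, 0.01806739, 0.00904224]), 'width': 92.0489420183303}
[[ 0.897 -0.001  0.442]
 [-0.442 -0.002  0.897]
 [-0.    -1.    -0.002]] -18.8
-0.10486505522888159 [497.65884447  17.09798731 968.5032455 ] 0.9960234375
-0.08734570712146358 [ 422.71432855 -642.6543164   700.86458396] 0.99616796875
```

View pics/top0.png

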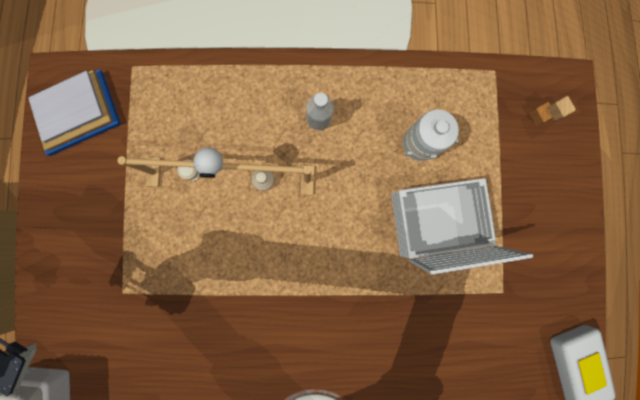

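View pics/side0.png

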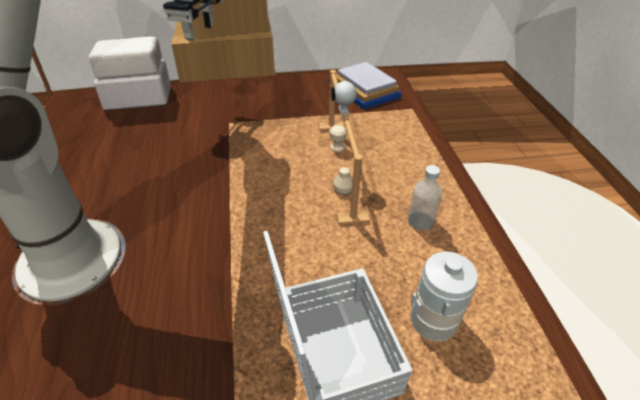

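Top view (up = +x, left = +y): mushroom partly hidden by the bar at about (187,172), pear at (262,180), basket at about (445,220) with its lid upright near (470,260). Side view: mushroom at (338,135), pear (344,182), basket (340,340).

```bash
python3 - <<'E'
from h import *
T=np.load('top.npy');S=np.load('side.npy')
np.set_printoptions(suppress=True,precision=0)
def p(n,C,l):
    print(n,[(q,np.nanmedian(C[q[1]-1:q[1]+2,q[0]-1:q[0]+2].reshape(-1,3),0).tolist()) for q in l])
p('top mush/pear',T,[(185,173),(190,174),(180,173),(262,177),(262,185)])
p('bar',T,[(125,160),(180,164),(240,166),(300,169),(208,160)])
p('lid top edge',T,[(420,268),(470,263),(528,257)])
p('basket rim',T,[(396,192),(488,182),(402,255),(491,215),(440,186)])
p('bottle,disp',T,[(320,100),(442,126)])
p('side mush',S,[(338,130),(338,137),(338,147),(344,173),(344,187)])
p('side lid',S,[(267,237),(285,300)])
p('side rim',S,[(290,292),(362,276),(406,372)])
# clusters under bridge from both clouds
A=np.vstack([T.reshape(-1,3),S.reshape(-1,3)])
np.set_printoptions(suppress=True,precision=1)
for nm,(x0,x1,y0,y1,z0,z1) in dict(mush=(380,560,200,420,12,75)).items():
    m=((A>[x0,y0,z0])&(A<[x1,y1,z1])).all(1);B=A[m]
    print(nm,len(B))
    H,xe,ye=np.histogram2d(B[:,0],B[:,1],bins=[18,22],range=[[380,560],[200,420]]);print(H.astype(int))
E
```

```text
top mush/pear [((185, 173), [618.2515079320617, 293.22420901759335, 67.65979416318177]), ((190, 174), [616.4092569563782, 281.7250036973458, 66.76676258334703]), ((180, 173), [618.6427890813865, 305.71311700482283, 65.35431314599089]), ((262, 177), [609.9946926929788, 119.58474302063674, 67.31554915593841]), ((262, 185), [594.3104504168816, 121.69537910950288, 45.334406235832915])]
bar [((125, 160), [629.0578480929665, 381.20463054027465, 182.4643953714251]), ((180, 164), [621.2642728401979, 269.0101824454222, 179.0824312822893]), ((240, 166), [617.5851587205512, 149.98408229185978, 179.50001230411442]), ((300, 169), [611.9668586700965, 32.41312909089698, 179.42796185924257]), ((208, 160), [618.4678931947847, 197.24070325794358, 245.7063865439159])]
lid top edge [((420, 268), [400.87129982220455, -250.4960946398545, 5.499008590666003]), ((470, 263), [430.4676622180054, -288.2258728801677, 217.22301982755562]), ((528, 257), [441.6800842637329, -396.70731757377746, 237.6856804644813])]
basket rim [((396, 192), [578.4282803877966, -183.39781968111916, 50.11945024434616]), ((488, 182), [
[... 1378 characters left out ...]
 0 0 0 0 0 0 0 0 0 0 0 0 0 0 0 0 0 0 0 0]
 [0 0 0 0 0 0 0 0 0 0 0 0 0 0 0 0 0 0 0 0 0 0]
 [0 0 0 0 0 0 0 0 0 0 0 0 0 0 0 0 0 0 0 0 0 0]
 [0 0 0 0 0 0 0 0 0 0 0 0 0 0 0 0 0 0 0 0 0 0]
 [0 0 0 0 0 0 0 0 0 0 0 0 0 0 0 0 0 0 0 0 0 0]
 [0 0 0 0 0 0 0 0 0 0 0 0 0 0 0 0 0 0 0 0 0 0]
 [0 0 0 0 0 0 0 0 0 0 0 0 0 0 0 0 0 0 0 0 0 0]
 [0 0 0 0 0 0 0 0 0 0 0 0 0 0 0 0 0 0 0 0 0 0]
 [0 0 0 0 0 0 0 0 0 0 0 0 0 0 0 0 0 0 0 0 0 0]
 [0 0 0 0 0 0 0 0 0 0 0 0 0 0 0 0 0 0 0 0 0 0]
 [0 0 0 0 0 0 0 0 0 0 0 0 0 0 0 0 0 0 0 0 0 0]
 [0 0 0 0 0 0 0 0 0 0 0 0 0 0 0 0 0 0 0 0 0 0]
 [0 0 0 0 0 0 0 0 0 0 0 0 0 0 0 0 0 0 0 0 0 0]
 [0 0 0 0 0 0 0 0 0 0 0 0 0 0 0 0 0 0 0 0 0 0]
 [0 0 0 0 0 0 0 0 0 0 0 0 0 0 0 0 0 0 0 0 0 0]]
```

>>> apply_moves(
  motion=[
    [9.1,[0,-1,0],[0.05,0,0]],
  ],
)

```text
invalid input at $.motion[0][2]: expected a number
```

```bash
python3 - <<'E'
from h import *
from scipy.optimize import least_squares
np.set_printoptions(suppress=True,precision=1)
for n in('top','side'):
    C=np.load(n+'.npy').reshape(-1,3)
    for nm,c,zr,r in(('mush',(620,288),(44,58),23),('pear',(609,118),(18,34),26)):
        B=C[(np.hypot(C[:,0]-c[0],C[:,1]-c[1])<45)&(C[:,2]>zr[0])&(C[:,2]<zr[1])]
        s=least_squares(lambda p:np.hypot(B[:,0]-p[0],B[:,1]-p[1])-r,c,loss='soft_l1') if len(B)>8 else None
        print(n,nm,len(B),s.x if s else '',(s.cost/len(B)) if s else '')
A=np.vstack([np.load(n+'.npy').reshape(-1,3) for n in('top','side')])
B=A[(A[:,0]>440)&(A[:,0]<640)&(A[:,1]<-150)&(A[:,1]>-440)&(A[:,2]>84)&(A[:,2]<94)]
print('rim',len(B),cv2.minAreaRect(B[:,:2].astype(np.float32)),np.percentile(B,[1,99],axis=0))
B=A[(A[:,0]>370)&(A[:,0]<480)&(A[:,1]<-150)&(A[:,1]>-440)&(A[:,2]>110)&(A[:,2]<260)]
c=np.median(B,0);u,s,vt=np.linalg.svd(B-B.mean(0),full_matrices=False);print('lid',len(B),B.mean(0),vt.round(3),s,np.percentile(B,[0.5,99.5],axis=0))
for z in(120,160,200,230):
    D=B[abs(B[:,2]-z)<8];k=np.polyfit(D[:,1],D[:,0],1);print(z,k,D[:,1].min(),D[:,1].max(),len(D))
s=robot.observe();print(s['ee_pos'],s['tool_rot'])
f=eyes.grab_frame('wrist');print(np.array(f['tool_from_camera']).round(2))
E
```

```text
top mush 23 [629.  292.5] 0.10587346539563294
top pear 82 [611.8 123.6] 0.8821482386556189
side mush 76 [627.7 291.1] 0.6474994688026418
side pear 123 [611.7 122.8] 1.0540739463014481
rim 2301 ((517.65869140625, -292.7162170410156), (157.9058074951172, 203.63916015625), 8.102184295654297) [[ 441.9 -400.1   84.3]
 [ 605.9 -186.2   92.7]]
lid 2874 [ 436.2 -313.3  197.8] [[ 0.1 -1.  -0. ]
 [ 0.1  0.  -1. ]
 [-1.  -0.1 -0.1]] [3352.  2213.9  101.7] [[ 416.6 -405.4  113.2]
 [ 455.6 -204.7  241.2]]
120 [ -0.1 398.7] -405.34111360938533 -203.74236649606163 280
160 [ -0.1 394.3] -405.38486440240115 -204.37279935336335 157
200 [ -0.1 391. ] -405.6692911196717 -204.88647942913224 226
230 [ -0.1 388.6] -405.9356934563169 -205.73037224754643 445
[287.1 582.5 225.8] [-1.6  0.  -0.5]
[[   0.     0.9    0.3  -84.6]
 [   0.    -0.3    0.9 -157.5]
 [   1.    -0.    -0.    -0.1]
 [   0.     0.     0.     1. ]]
```

>>> apply_moves(
  motion=[
    [9.1,[0,-5,0],0],
    [9.1,[0,0,0],0.15],
    [9.1,[0,0,0],0],
  ],
)

```text
t: 0.52
ee_pos: [287.3, 583.0, 276.8]
tool_rot: [-1.571, -0.0, -0.607]
contact_force: [0.4, 0.4, -0.1]
width: 91.1
```

```bash
python3 - <<'E'
from h import *
s=robot.observe();print(s['ee_pos'],s['tool_rot'],s['qpos']);print(Rt(s).round(3))
E
```

```text
[287.26299723 582.98594553 276.84356945] [-1.57058444e+00 -3.16825621e-04 -6.06598542e-01] [-0.86492418  0.45636158 -0.40640965  1.49461791  0.18637486  1.22877673
 -0.33252651]
[[ 0.822  0.     0.57 ]
 [-0.57  -0.     0.822]
 [ 0.    -1.     0.   ]]
```

>>> apply_moves(
  motion=[
    [9.1,[0,-4,0],-0.15],
    [9.1,[0,-4,0],-0.15],
    [9.1,[0,-4,0],-0.15],
    [9.1,[0,-4,0],-0.107],
    [9.1,[2.5,0,-5],0],
    [9.1,[2.5,0,-5],0],
    [9.1,[2.5,0,-5],0],
    [9.1,[2.5,0,-5],0],
    [9.1,[2.5,0,-5],0],
    [9.1,[2.5,0,-5],0],
  ],
)

```text
t: 1.78
ee_pos: [422.0, 273.6, 435.7]
tool_rot: [-1.572, 0.001, -0.048]
contact_force: [1.5, -0.9, -0.0]
width: 91.0
```

>>> apply_moves(
  motion=[
    [9.1,[3,0,-5],0],
    [9.1,[3,0,-5],0],
    [9.1,[3,0,-5],0],
    [9.1,[3,0,-5],0],
    [9.1,[3,0,-5],0],
    [9.1,[0,0,0],0],
  ],
)

```text
t: 2.52
ee_pos: [559.8, 12.1, 434.5]
tool_rot: [-1.574, 0.003, -0.057]
contact_force: [-0.0, 0.7, 0.7]
width: 90.8
```

```bash
cat > st.py <<'E'
from h import *
np.set_printoptions(suppress=True,precision=3)
s=robot.observe();R=Rt(s);print(s['t'],s['ee_pos'].round(1),'rot',s['tool_rot'],'q',s['qpos']);print(R)
y=R[:,1];print('tilt deg',np.degrees(np.arccos(-y[2])),'az',np.degrees(np.arctan2(y[1],y[0])),'F',s['contact_force'],'w',s['width'])
E
python3 st.py
```

```text
2.525 [559.8  12.1 434.5] rot [-1.574  0.003 -0.057] q [ 0.028  0.186 -0.119  1.481  0.025  1.479  1.422]
[[ 0.998 -0.003  0.057]
 [-0.057 -0.003  0.998]
 [-0.003 -1.    -0.003]]
tilt deg 0.25138551258865477 az -139.0939062515073 F [-0.041  0.748  0.738] w 90.76778755337715
```

>>> apply_moves(
  motion=[
    [9.1,[0,-6,0],0],
    [9.1,[0,-6,0],0],
    [9.1,[0,-6,0],0],
    [9.1,[0,-6,0],0],
    [9.1,[0,-6,0],0],
    [9.1,[0,-6,0],0],
  ],
)

```text
t: 3.28
ee_pos: [540.7, 18.8, 722.0]
tool_rot: [-1.563, -0.095, -0.049]
contact_force: [0.0, 0.9, 0.1]
width: 91.0
```

```bash
python3 st.py
```

```text
3.275 [540.7  18.8 722. ] rot [-1.563 -0.095 -0.049] q [-0.288  0.204  0.292  0.835 -0.067  2.015  1.486]
[[ 0.994  0.095  0.048]
 [-0.049  0.003  0.999]
 [ 0.095 -0.995  0.007]]
tilt deg 5.45659160301302 az 1.6601058761947327 F [0.043 0.93  0.12 ] w 91.02927180004083
```

>>> apply_moves(
  motion=[
    [9.1,[1,-6,0],0],
    [9.1,[1,-6,0],0],
    [9.1,[1,-6,0],0],
    [9.1,[0,0,0],0],
  ],
)

```text
t: 3.78
ee_pos: [526.3, 14.2, 794.0]
tool_rot: [-1.549, -0.245, -0.054]
contact_force: [0.2, -0.2, -0.5]
width: 91.0
```

```bash
python3 st.py
```

```text
3.775 [526.3  14.2 794. ] rot [-1.549 -0.245 -0.054] q [-0.355  0.148  0.373  0.742 -0.071  2.015  1.488]
[[ 0.969  0.243  0.049]
 [-0.052  0.009  0.999]
 [ 0.242 -0.97   0.021]]
tilt deg 14.06607656716622 az 2.0174972495303285 F [ 0.188 -0.245 -0.511] w 90.98221302859517
```

>>> apply_moves(
  motion=[
    [9.1,[2,-5.5,0],0],
    [9.1,[2,-5.5,0],0],
    [9.1,[2,-5.5,0],0],
    [9.1,[2,-5.5,0],0],
    [9.1,[2,-5.5,0],0],
    [9.1,[0,0,0],0],
  ],
)

```text
t: 4.53
ee_pos: [509.4, 6.2, 900.2]
tool_rot: [-1.529, -0.473, -0.062]
contact_force: [-0.6, -0.5, 0.3]
width: 91.0
```

```bash
python3 st.py
```

```text
4.525 [509.4   6.2 900.2] rot [-1.529 -0.473 -0.062] q [-0.404  0.113  0.455  0.549 -0.089  2.015  1.499]
[[ 0.888  0.457  0.043]
 [-0.055  0.013  0.998]
 [ 0.456 -0.889  0.037]]
tilt deg 27.200236384261824 az 1.6678700861537046 F [-0.607 -0.459  0.305] w 90.96989521880165
```

>>> apply_moves(
  motion=[
    [9.1,[2.5,-5.5,0],0],
    [9.1,[2.5,-5.5,0],0],
    [9.1,[2.5,-5.5,0],0],
    [9.1,[2.5,-5.5,0],0],
    [9.1,[0,0,0],0],
  ],
)

```text
t: 5.15
ee_pos: [470.4, -1.8, 984.2]
tool_rot: [-1.511, -0.657, -0.073]
contact_force: [0.1, 0.4, -0.6]
width: 90.8
```

```bash
python3 st.py
```

```text
5.15 [470.4  -1.8 984.2] rot [-1.511 -0.657 -0.073] q [-0.534  0.066  0.61   0.411 -0.101  2.015  1.505]
[[ 0.79   0.612  0.036]
 [-0.058  0.016  0.998]
 [ 0.611 -0.79   0.048]]
tilt deg 37.77097685472573 az 1.454537302901078 F [ 0.072  0.36  -0.641] w 90.75867955729535
```

>>> apply_moves(
  motion=[
    [9.1,[-3.35,4.58,1.97],0],
    [9.1,[-3.35,4.58,1.97],0],
    [9.1,[-3.35,4.58,1.97],0],
    [9.1,[-3.35,4.58,1.97],0],
    [9.1,[-3.35,4.58,1.97],0],
    [9.1,[-3.35,4.58,1.97],0],
    [9.1,[-3.35,4.58,1.97],0],
    [9.1,[-3.35,4.58,1.97],0],
    [9.1,[-3.35,4.58,1.97],0],
    [9.1,[0,0,0],0],
  ],
)

```text
t: 6.4
ee_pos: [487.6, 180.7, 558.9]
tool_rot: [-1.506, -0.625, -0.084]
contact_force: [0.3, -0.1, 0.4]
width: 90.7
```

```bash
python3 st.py
```

```text
6.4 [487.6 180.7 558.9] rot [-1.506 -0.625 -0.084] q [-0.4   -0.29  -0.178  1.811  0.301  1.087  0.855]
[[ 0.808  0.587  0.045]
 [-0.068  0.016  0.998]
 [ 0.585 -0.809  0.053]]
tilt deg 35.98766373875531 az 1.5688021261446397 F [ 0.275 -0.057  0.4  ] w 90.68768205928853
```

>>> apply_moves(
  motion=[
    [9.1,[-2.85,5.0,1.53],0],
    [9.1,[-2.85,5.0,1.53],0],
    [9.1,[-2.85,5.0,1.53],0],
    [9.1,[-2.85,5.0,1.53],0],
    [9.1,[-2.85,5.0,1.53],0],
    [9.1,[-2.85,5.0,1.53],0],
    [9.1,[0,0,0],0],
  ],
)

```text
t: 7.28
ee_pos: [536.6, 290.8, 226.4]
tool_rot: [-1.502, -0.631, -0.088]
contact_force: [-0.4, -0.0, -0.1]
width: 91.2
```

```bash
python3 st.py; python3 - <<'E'
from h import *
s=robot.observe();f=eyes.grab_frame('wrist');save(f,'w1.png');np.save('w1.npy',cloud(f,s))
E
```

```text
7.275 [536.6 290.8 226.4] rot [-1.502 -0.631 -0.088] q [-0.431  0.195 -0.39   2.148  1.049  0.582 -0.132]
[[ 0.805  0.592  0.047]
 [-0.071  0.017  0.997]
 [ 0.59  -0.806  0.056]]
tilt deg 36.31472631278201 az 1.6748618454753812 F [-0.366 -0.024 -0.072] w 91.17613519999806
```

View pics/w1.png

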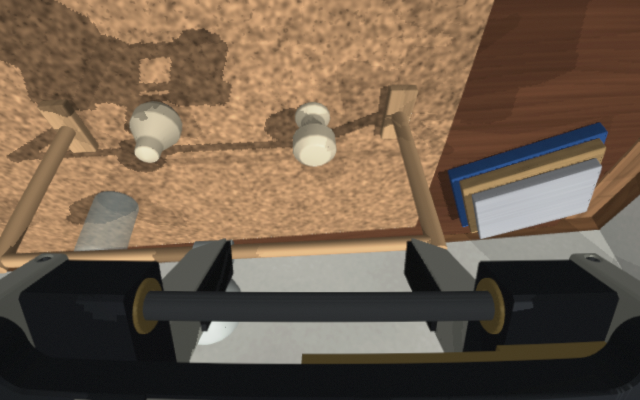

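The wrist view shows the mushroom at (314,140), its cap at (314,148) and foot at (312,113). The pear is at (153,130), and the bar runs along row 250.

```bash
cat > fit.py <<'E'
from h import *
from scipy.optimize import least_squares
import sys
np.set_printoptions(suppress=True,precision=1)
C=np.load(sys.argv[1]).reshape(-1,3)
B=C[(np.hypot(C[:,0]-622,C[:,1]-290)<40)&(C[:,2]>43)&(C[:,2]<59)]
s=least_squares(lambda p:np.hypot(B[:,0]-p[0],B[:,1]-p[1])-23,(622,290),loss='soft_l1');print(len(B),s.x,s.cost/len(B))
B=C[(np.hypot(C[:,0]-622,C[:,1]-290)<40)&(C[:,2]>8)&(C[:,2]<80)];print('bbox',np.percentile(B,[1,50,99],axis=0))
P=B[B[:,2]>B[:,2].max()-6];print('top',P.mean(0))
bar=C[(C[:,2]>150)&(C[:,2]<190)&(C[:,0]>590)&(C[:,0]<650)&(C[:,1]>80)&(C[:,1]<370)];print('bar',np.polyfit(bar[:,1],bar[:,0],1),bar.mean(0),len(bar))
E
python3 fit.py w1.npy
```

```text
449 [630.  291.5] 0.09620170150228062
bbox [[606.8 270.4   8.9]
 [617.6 291.5  58.7]
 [642.6 312.6  68.3]]
top [625.5 291.6  66.4]
bar [  0.1 605.2] [618.  237.4 175.3] 4020
```

```bash
python3 - <<'E'
from h import *
np.set_printoptions(suppress=True,precision=1)
for n in('w1','side','top'):
    C=np.load(n+'.npy').reshape(-1,3)
    for y0,y1 in((340,430),(-10,60)):
        B=C[(C[:,0]>585)&(C[:,0]<665)&(C[:,1]>y0)&(C[:,1]<y1)&(C[:,2]>50)&(C[:,2]<140)]
        if len(B)>5: print(n,len(B),np.percentile(B,[2,25,50,75,98],axis=0)[:,:2].tolist())
    if n=='w1':
        for y in(120,200,300,360):
            b=C[(abs(C[:,1]-y)<15)&(C[:,2]>160)&(C[:,2]<190)&(C[:,0]>590)&(C[:,0]<660)]
            if len(b): print(y,np.percentile(b,[2,50,98],axis=0).tolist())
E
```

```text
w1 1251 [[621.3385565719399, 379.35419938321246], [622.5746386463081, 381.5005867292633], [623.4951061875613, 384.7869388669924], [625.3078435342582, 388.900752210944], [630.5774620207492, 394.0043420047638]]
w1 1582 [[603.0718521123393, 14.96773591024219], [604.3880122496357, 20.83121071406822], [606.429170563149, 24.053235724549978], [610.0257348529485, 25.681977192320502], [615.9945866521027, 26.998861656414338]]
120 [[609.7320044089319, 106.03318134278362, 169.35458751194494], [611.4286128980111, 120.62327005130501, 174.9917308470528], [613.8157143471334, 134.46300905103482, 178.7855941738287]]
200 [[609.5430021944476, 185.51726743676699, 165.61692047400572], [611.6578197649758, 194.15497109015013, 169.7559531628542], [615.5144019105488, 204.97160658788692, 173.33594955084564]]
300 [[618.7395398347082, 285.4806582576903, 169.38653684934644], [620.761430151246, 299.84807064194774, 176.20084212123714], [626.5561435824668, 314.33920358368454, 179.66767003635604]]
360 [[621.5290735644776, 345.4965459297964, 168.79562735432918], [623.5599892037228, 355.2497774739409, 174.7818203372267
[... 205 characters left out ...]
7585892, 383.5184647480652], [636.1657175346771, 388.272390258758]]
side 239 [[602.7894536586373, 8.157440572690879], [605.3899611515121, 9.725351310533753], [608.9357357589569, 10.940297696583325], [612.9114007130752, 13.057622982833147], [617.7768176338755, 16.76919376779397]]
top 97 [[621.8878984097482, 379.13448616254806], [623.8784337360111, 380.86059060373515], [626.0892855937566, 382.0367022545384], [629.3017784516217, 384.1531622656448], [635.4833773895283, 387.9522604843009]]
top 34 [[602.3306552803485, 12.188910538134643], [602.8701477733622, 14.55043571904058], [603.6275345758435, 18.762792928742005], [605.282528803928, 22.413475070825562], [606.2796596860624, 25.437370256690613]]
```

>>> apply_moves(
  motion=[
    [9.1,[3.0,-4.38,-2.1],0],
    [9.1,[3.0,-4.38,-2.1],0],
    [9.1,[3.0,-4.38,-2.1],0],
    [9.1,[3.0,-4.38,-2.1],0],
    [9.1,[3.0,-4.38,-2.1],0],
    [9.1,[3.0,-4.38,-2.1],0],
    [9.1,[3.0,-4.38,-2.1],0],
    [9.1,[3.0,-4.38,-2.1],0],
    [9.1,[3.0,-4.38,-2.1],0],
    [9.1,[3.0,-4.38,-2.1],0],
  ],
)

```text
t: 8.57
ee_pos: [501.7, 48.6, 755.7]
tool_rot: [-1.49, -0.646, -0.092]
contact_force: [1.1, 0.1, 0.1]
width: 90.8
```

>>> apply_moves(
  motion=[
    [9.1,[3.0,-4.38,-2.1],0],
    [9.1,[3.0,-4.38,-2.1],0],
    [9.1,[3.0,-4.38,-2.1],0],
    [9.1,[3,-5,0],0],
    [9.1,[3,-5,0],0],
    [9.1,[3,-5,0],0],
    [9.1,[0,0,0],0],
  ],
)

```text
t: 9.45
ee_pos: [504.3, -13.0, 1018.3]
tool_rot: [-1.537, -0.754, -0.055]
contact_force: [0.4, -0.4, -0.5]
width: 90.7
```

```bash
python3 st.py
```

```text
9.45 [ 504.3  -13.  1018.3] rot [-1.537 -0.754 -0.055] q [-0.161  0.159  0.248  0.225 -0.09   2.006  1.528]
[[ 0.728  0.685  0.032]
 [-0.04  -0.004  0.999]
 [ 0.685 -0.728  0.024]]
tilt deg 43.24696730945628 az -0.3315171424619456 F [ 0.396 -0.378 -0.529] w 90.74549402682685
```

>>> apply_moves(
  motion=[
    [9.1,[-2.9,4.37,2.06],0],
    [9.1,[-2.9,4.37,2.06],0],
    [9.1,[-2.9,4.37,2.06],0],
    [9.1,[-2.9,4.37,2.06],0],
    [9.1,[-2.9,4.37,2.06],0],
    [9.1,[-2.9,4.37,2.06],0],
    [9.1,[-2.9,4.37,2.06],0],
    [9.1,[0,0,0],0],
  ],
)

```text
t: 10.45
ee_pos: [564.8, 131.5, 682.7]
tool_rot: [-1.531, -0.734, -0.069]
contact_force: [0.6, -0.4, 0.3]
width: 91.2
```

```bash
python3 st.py
```

```text
10.45 [564.8 131.5 682.7] rot [-1.531 -0.734 -0.069] q [-0.572 -0.224  0.073  1.551  0.378  1.17   0.99 ]
[[ 0.741  0.67   0.043]
 [-0.051 -0.007  0.999]
 [ 0.67  -0.742  0.029]]
tilt deg 42.08934670575397 az -0.582165776096041 F [ 0.553 -0.431  0.277] w 91.15084055816975
```

>>> apply_moves(
  motion=[
    [9.1,[-3.94,3.9,2.09],0],
    [9.1,[-3.94,3.9,2.09],0],
    [9.1,[-3.94,3.9,2.09],0],
    [9.1,[-3.94,3.9,2.09],0],
    [9.1,[-3.94,3.9,2.09],0],
    [9.1,[-3.94,3.9,2.09],0],
    [9.1,[-3.94,3.9,2.09],0],
    [9.1,[0,0,0],-0.12],
    [9.1,[0,0,0],0],
  ],
)

```text
t: 11.58
ee_pos: [558.4, 293.1, 310.1]
tool_rot: [-1.632, -0.746, 0.083]
contact_force: [-0.4, 0.1, 0.9]
width: 91.2
```

```bash
python3 st.py; python3 - <<'E'
from h import *
s=robot.observe();f=eyes.grab_frame('wrist');np.save('w2.npy',cloud(f,s))
E
python3 fit.py w2.npy
```

```text
11.575 [558.4 293.1 310.1] rot [-1.632 -0.746  0.083] q [-0.611  0.096 -0.221  2.097  1.014  0.66   0.063]
[[ 0.732  0.68  -0.042]
 [ 0.061 -0.004  0.998]
 [ 0.679 -0.733 -0.045]]
tilt deg 42.86552279409297 az -0.3755556195735826 F [-0.352  0.067  0.911] w 91.23997011292592
361 [629.9 291.2] 0.10005120618173581
bbox [[606.6 270.2   8.7]
 [618.2 291.   61. ]
 [644.7 311.6  69. ]]
top [626.5 291.3  66.8]
bar [  0.1 606.1] [617.6 221.6 177. ] 4655
```

>>> apply_moves(
  motion=[
    [9.1,[0,0,0],-0.08],
    [9.1,[-4.1,4.12,0.55],0],
    [9.1,[-4.1,4.12,0.55],0],
    [9.1,[-4.1,4.12,0.55],0],
    [9.1,[0,0,0],0],
  ],
)

```text
t: 12.25
ee_pos: [547.1, 289.4, 127.6]
tool_rot: [-1.712, -0.727, 0.198]
contact_force: [-0.4, -0.1, -0.2]
width: 91.2
```

```bash
python3 st.py; python3 - <<'E'
from h import *
s=robot.observe();f=eyes.grab_frame('wrist');np.save('w3.npy',cloud(f,s));save(f,'w3.png')
d=np.array([639.7,291.2,40])-s['ee_pos'];print('todo',Rt(s).T@d)
E
python3 fit.py w3.npy
```

```text
12.25 [547.1 289.4 127.6] rot [-1.712 -0.727  0.198] q [-0.698  0.407 -0.153  2.245  1.67   0.586 -0.626]
[[ 0.732  0.673 -0.103]
 [ 0.147 -0.009  0.989]
 [ 0.665 -0.74  -0.105]]
tilt deg 42.310967043094706 az -0.7606589795690951 F [-0.361 -0.119 -0.153] w 91.21885380500157
todo [  9.83742921 127.11052249   1.48973288]
920 [629.6 291.5] 0.116115459707865
bbox [[606.1 270.1   8.8]
 [616.2 290.7  51.5]
 [639.6 312.3  68. ]]
top [623.  291.3  65.9]
bar [  0.  608.8] [618.4 252.5 173.2] 1806
```

View pics/w3.png

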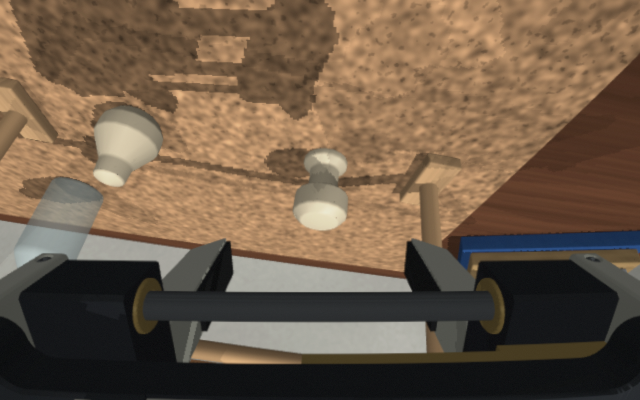

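>>> apply_moves(
  motion=[
    [9.1,[1.0,2.7,0.15],0],
    [9.1,[0,4,0],0],
    [9.1,[0,2.5,0],0],
    [9.1,[0,2,0],0],
    [9.1,[0,0,0],0],
  ],
)

```text
t: 12.92
ee_pos: [634.9, 294.1, 60.4]
tool_rot: [-1.705, -0.741, 0.191]
contact_force: [-0.0, 0.7, -0.1]
width: 91.0
```

```bash
python3 st.py; python3 - <<'E'
from h import *
s=robot.observe()
d=np.array([639.7,291.3,40])-s['ee_pos'];print('todo',Rt(s).T@d)
R=Rt(s);g=s['ee_pos']+R.T@[0,0,0]
f=s['ee_pos']+d
for sz in(1,-1):
  for sx in(37.5,-37.5): print(f-66*R[:,1]+sx*R[:,0]+sz*95*R[:,2])
E
```

```text
12.925 [634.9 294.1  60.4] rot [-1.705 -0.741  0.191] q [-0.613  0.627 -0.112  2.098  1.933  0.554 -0.792]
[[ 0.725  0.682 -0.1  ]
 [ 0.14  -0.004  0.99 ]
 [ 0.675 -0.732 -0.099]]
tilt deg 42.9865723456937 az -0.3608924049235039 F [-0.029  0.651 -0.146] w 90.98253852393641
todo [-10.69627114  18.18694621  -1.27367015]
[612.42168625 390.89760045 104.21418522]
[558.06746141 380.39558597  53.61452184]
[631.33316739 202.77130603 122.94526181]
[576.97894256 192.26929155  72.34559843]
```

>>> apply_moves(
  motion=[
    [9.1,[-0.5,0.9,-0.1],0],
    [9.1,[-0.5,0.8,0],0],
    [9.1,[0,0,0],0],
    [9.1,[0,0,0],0],
  ],
)

```text
t: 13.42
ee_pos: [634.7, 291.4, 35.7]
tool_rot: [-1.707, -0.732, 0.196]
contact_force: [0.6, 0.6, 0.3]
width: 91.1
```

```bash
python3 st.py; python3 - <<'E'
from h import *
s=robot.observe()
d=np.array([639.7,291.3,40])-s['ee_pos'];print('todo',Rt(s).T@d)
E
```

```text
13.425 [634.7 291.4  35.7] rot [-1.707 -0.732  0.196] q [-0.599  0.675 -0.121  2.094  2.     0.568 -0.852]
[[ 0.729  0.676 -0.104]
 [ 0.145 -0.004  0.989]
 [ 0.668 -0.737 -0.101]]
tilt deg 42.53812692092724 az -0.36815247843774174 F [0.599 0.565 0.336] w 91.08287905705859
todo [ 6.48468469  0.22988241 -1.05917739]
```

>>> apply_moves(
  motion=[
    [9.1,[0.6,0,-0.1],0],
    [9.1,[0,0,0],0],
    [9.1,[0,0,0],0],
  ],
  squeeze=25,
)

```text
t: 13.8
ee_pos: [639.6, 291.3, 40.3]
tool_rot: [-1.706, -0.733, 0.195]
contact_force: [0.2, -0.1, -1.2]
width: 91.1
```

>>> apply_moves(
  motion=[
    [3.5,[0,0,0],0],
    [3.5,[0,0,0],0],
    [3.5,[0,0,0],0],
    [3.5,[0,0,0],0],
    [3.5,[0,0,0],0],
  ],
  squeeze=25,
)

```text
t: 14.42
ee_pos: [639.4, 291.3, 40.0]
tool_rot: [-1.707, -0.733, 0.195]
contact_force: [0.0, 1.2, 1.0]
width: 45.6
```

```bash
python3 st.py
```

```text
14.425 [639.4 291.3  40. ] rot [-1.707 -0.733  0.195] q [-0.598  0.669 -0.114  2.087  1.987  0.557 -0.835]
[[ 0.729  0.676 -0.104]
 [ 0.144 -0.004  0.99 ]
 [ 0.669 -0.737 -0.101]]
tilt deg 42.55366597771946 az -0.3574162540931955 F [0.047 1.218 0.977] w 45.596973843956796
```

>>> apply_moves(
  motion=[
    [3.5,[0,0,0],0],
    [3.5,[0.7,-0.75,-0.1],0],
    [3.5,[0.3,-1.5,0],0],
    [3.5,[0,-3,0],0],
    [3.5,[0,-4,0],0],
    [3.5,[0,-4,0],0],
    [3.5,[0,-3,0],0],
    [3.5,[0,0,0],0],
  ],
  squeeze=25,
)

```text
t: 15.42
ee_pos: [536.5, 293.9, 169.0]
tool_rot: [-1.703, -0.736, 0.195]
contact_force: [0.3, -0.4, -1.3]
width: 44.8
```

```bash
python3 st.py; python3 - <<'E'
from h import *
s=robot.observe();f=eyes.grab_frame('side');save(f,'s4.png',(120,0,480,240),2)
E
```

```text
15.425 [536.5 293.9 169. ] rot [-1.703 -0.736  0.195] q [-0.73   0.31  -0.143  2.248  1.518  0.581 -0.479]
[[ 0.727  0.678 -0.105]
 [ 0.144 -0.001  0.99 ]
 [ 0.671 -0.735 -0.098]]
tilt deg 42.69780229302594 az -0.050656080990495594 F [ 0.279 -0.408 -1.298] w 44.82099128657405
```

View pics/s4.png

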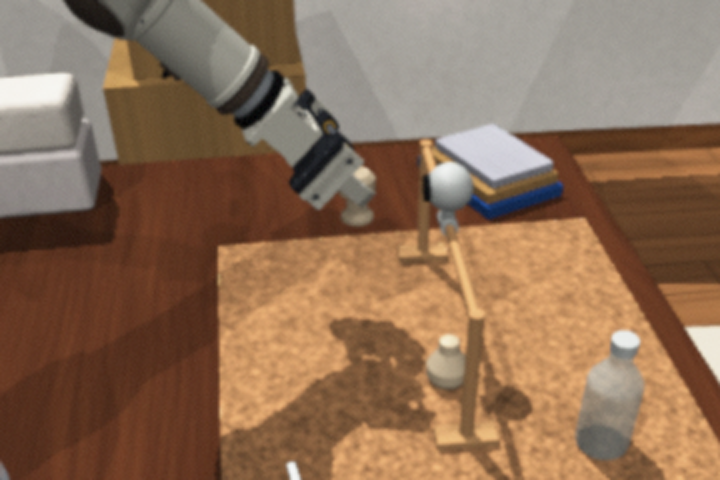

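>>> apply_moves(
  motion=[
    [3.5,[1.86,-3.12,-3.57],0],
    [3.5,[1.86,-3.12,-3.57],0],
    [3.5,[1.86,-3.12,-3.57],0],
    [3.5,[1.86,-3.12,-3.57],0],
    [3.5,[1.86,-3.12,-3.57],0],
    [3.5,[1.86,-3.12,-3.57],0],
    [3.5,[1.86,-3.12,-3.57],0],
    [3.5,[1.86,-3.12,-3.57],0],
    [3.5,[1.86,-3.12,-3.57],0],
    [3.5,[0,0,0],0],
  ],
)

```text
t: 16.73
ee_pos: [552.9, 13.1, 496.3]
tool_rot: [-1.709, -0.706, 0.178]
contact_force: [-0.4, 0.3, -1.2]
width: 45.1
```

```bash
python3 st.py
```

```text
16.725 [552.9  13.1 496.3] rot [-1.709 -0.706  0.178] q [ 0.023 -0.305 -0.129  1.999  0.087  0.736  1.54 ]
[[ 0.749  0.657 -0.087]
 [ 0.135 -0.022  0.991]
 [ 0.649 -0.754 -0.105]]
tilt deg 41.09337206835807 az -1.9203973890542718 F [-0.392  0.261 -1.175] w 45.10112593862272
```

>>> apply_moves(
  motion=[
    [3.5,[-4.5,-3.9,0.5],0],
    [3.5,[-4.5,-3.9,0.5],0],
    [3.5,[-4.5,-3.9,0.5],0],
    [3.5,[0,0,0],0],
  ],
)

```text
t: 17.23
ee_pos: [489.0, 9.9, 376.4]
tool_rot: [-1.53, -0.552, 0.091]
contact_force: [0.6, -0.3, -0.9]
width: 45.1
```

```bash
python3 st.py
```

```text
17.225 [489.    9.9 376.4] rot [-1.53  -0.552  0.091] q [-0.139 -0.304  0.095  2.182 -0.06   0.714  1.668]
[[ 0.848  0.518 -0.112]
 [ 0.077  0.088  0.993]
 [ 0.524 -0.851  0.035]]
tilt deg 31.70082864566917 az 9.660185462006538 F [ 0.601 -0.278 -0.914] w 45.09284449061135
```

>>> apply_moves(
  motion=[
    [3.5,[-3.6,-4.8,0.6],0],
    [3.5,[-3.6,-4.8,0.6],0],
    [3.5,[-3.6,-4.8,0.6],0],
    [3.5,[0,0,0],0],
  ],
)

```text
t: 17.73
ee_pos: [404.6, -5.1, 333.1]
tool_rot: [-1.268, -0.398, -0.005]
contact_force: [-0.3, 0.9, 0.1]
width: 44.8
```

```bash
python3 st.py
```

```text
17.725 [404.6  -5.1 333.1] rot [-1.268 -0.398 -0.005] q [ 0.089 -0.305  0.17   2.253 -0.431  0.928  2.101]
[[ 0.922  0.371 -0.11 ]
 [-0.005  0.296  0.955]
 [ 0.387 -0.88   0.275]]
tilt deg 28.355656307504823 az 38.57821959262643 F [-0.275  0.863  0.089] w 44.79970023958919
```

>>> apply_moves(
  motion=[
    [3.5,[-0.5,0,4.8],0],
    [3.5,[-0.5,0,4.8],0],
    [3.5,[-0.5,0,4.8],0],
    [3.5,[-0.5,0,4.8],0],
    [3.5,[-0.5,0,4.8],0],
    [3.5,[-0.5,0,4.8],0],
    [3.5,[0,0,0],0],
  ],
)

```text
t: 18.6
ee_pos: [389.0, 273.3, 387.7]
tool_rot: [-1.253, -0.368, 0.018]
contact_force: [-0.1, -0.1, 0.5]
width: 44.9
```

```bash
python3 st.py
```

```text
18.6 [389.  273.3 387.7] rot [-1.253 -0.368  0.018] q [-0.234 -0.294 -0.296  2.114 -0.249  0.85   1.231]
[[ 0.933  0.336 -0.129]
 [ 0.017  0.319  0.948]
 [ 0.359 -0.886  0.292]]
tilt deg 27.566921291012534 az 43.497429542970394 F [-0.127 -0.089  0.493] w 44.861477112247044
```

>>> apply_moves(
  motion=[
    [3.5,[-3.9,-2.3,-2.2],0],
    [3.5,[-3.9,-2.3,-2.2],0],
    [3.5,[-3.9,-2.3,-2.2],0],
    [3.5,[0,0,0],0],
  ],
)

```text
t: 19.1
ee_pos: [358.8, 248.5, 345.8]
tool_rot: [-1.27, -0.296, 0.017]
contact_force: [-0.3, 1.4, -0.0]
width: 45.1
```

```bash
python3 st.py
```

```text
19.1 [358.8 248.5 345.8] rot [-1.27  -0.296  0.017] q [-0.456 -0.304 -0.098  2.2   -0.19   0.847  1.175]
[[ 0.956  0.273 -0.103]
 [ 0.017  0.302  0.953]
 [ 0.292 -0.913  0.284]]
tilt deg 24.01105590496494 az 47.81444511240553 F [-0.3    1.418 -0.025] w 45.06156494300025
```

>>> apply_moves(
  motion=[
    [3.5,[-3.5,-3.5,-2],0],
    [3.5,[-3.5,-3.5,-2],0],
    [3.5,[-3.5,-3.5,-2],0],
    [3.5,[-3.5,-3.5,-2],0],
    [3.5,[-3.5,-3.5,-2],0],
    [3.5,[0,0,0],0],
  ],
)

```text
t: 19.85
ee_pos: [300.0, 217.4, 302.3]
tool_rot: [-1.324, -0.141, 0.045]
contact_force: [-0.0, -0.6, -0.5]
width: 44.9
```

```bash
python3 st.py
```

```text
19.85 [300.  217.4 302.3] rot [-1.324 -0.141  0.045] q [-0.232 -0.306 -0.253  2.256 -0.292  0.968  1.292]
[[ 0.989  0.125 -0.078]
 [ 0.044  0.25   0.967]
 [ 0.14  -0.96   0.242]]
tilt deg 16.242594127959396 az 63.42633448773548 F [-0.009 -0.632 -0.472] w 44.90703440843231
```

>>> apply_moves(
  motion=[
    [3.5,[-3,-0.4,4.1],0],
    [3.5,[-3,-0.4,4.1],0],
    [3.5,[-3,-0.4,4.1],0],
    [3.5,[-2.8,-2.6,-4],0],
    [3.5,[-2.8,-2.6,-4],0],
    [3.5,[-2.8,-2.6,-4],0],
    [3.5,[0,0,0],0],
  ],
)

```text
t: 20.72
ee_pos: [191.7, 283.0, 291.1]
tool_rot: [-1.378, -0.022, 0.047]
contact_force: [0.7, 1.8, -0.0]
width: 45.2
```

```bash
python3 st.py
```

```text
20.725 [191.7 283.  291.1] rot [-1.378 -0.022  0.047] q [-0.917 -0.305 -0.022  2.27  -0.13   1.016  0.742]
[[ 0.999  0.013 -0.051]
 [ 0.047  0.193  0.98 ]
 [ 0.022 -0.981  0.192]]
tilt deg 11.13494089840123 az 86.2863590957743 F [ 0.727  1.837 -0.043] w 45.246712109788355
```

```bash
cat > plan.py <<'E'
from h import *
import json,sys
# plan.py opening turn_total maxstep  x,y,z [x,y,z...]
op,turn,st=float(sys.argv[1]),float(sys.argv[2]),float(sys.argv[3])
s=robot.observe();R=Rt(s);p=s['ee_pos'].copy()
segs=[np.array(eval(a),float) for a in sys.argv[4:]]
rows=[];ns=[];q=p
for g in segs: ns.append(max(1,int(np.ceil(np.linalg.norm(g-q)/st))));q=g
dt=turn/sum(ns)
for g,n in zip(segs,ns):
    d=(g-p)/n
    for _ in range(n):
        rows.append([op,[round(float(v)/10,1) for v in R.T@d],round(dt,3)]);R=R@Rot.from_rotvec([0,dt,0]).as_matrix()
    p=g
print(len(rows));print(json.dumps(rows))
E
python3 plan.py 3.5 3.05 42 '(430,50,380)' '(505,-290,345)'
```

```text
18
[[3.5, [2.5, -1.4, -2.5], 0.169], [3.5, [2.9, -1.4, -2.0], 0.169], [3.5, [3.2, -1.4, -1.5], 0.169], [3.5, [3.4, -1.4, -0.9], 0.169], [3.5, [3.5, -1.4, -0.3], 0.169], [3.5, [3.5, -1.4, 0.3], 0.169], [3.5, [3.4, -1.4, 0.9], 0.169], [3.5, [3.3, -1.4, 1.4], 0.169], [3.5, [3.0, -1.4, 2.0], 0.169], [3.5, [3.8, -0.3, 0.5], 0.169], [3.5, [3.7, -0.3, 1.1], 0.169], [3.5, [3.5, -0.3, 1.7], 0.169], [3.5, [3.1, -0.3, 2.3], 0.169], [3.5, [2.7, -0.3, 2.8], 0.169], [3.5, [2.2, -0.3, 3.2], 0.169], [3.5, [1.6, -0.3, 3.5], 0.169], [3.5, [1.0, -0.3, 3.7], 0.169], [3.5, [0.4, -0.3, 3.9], 0.169]]
```

>>> apply_moves(
  motion=[
    [3.5,[2.5,-1.4,-2.5],0.169],
    [3.5,[2.9,-1.4,-2.0],0.169],
    [3.5,[3.2,-1.4,-1.5],0.169],
    [3.5,[3.4,-1.4,-0.9],0.169],
    [3.5,[3.5,-1.4,-0.3],0.169],
    [3.5,[3.5,-1.4,0.3],0.169],
    [3.5,[3.4,-1.4,0.9],0.169],
    [3.5,[3.3,-1.4,1.4],0.169],
    [3.5,[3.0,-1.4,2.0],0.169],
  ],
)

```text
t: 21.85
ee_pos: [433.9, 65.8, 377.8]
tool_rot: [-1.532, 0.189, -1.438]
contact_force: [0.5, 0.5, -0.2]
width: 45.1
```

>>> apply_moves(
  motion=[
    [3.5,[3.8,-0.3,0.5],0.169],
    [3.5,[3.7,-0.3,1.1],0.169],
    [3.5,[3.5,-0.3,1.7],0.169],
    [3.5,[3.1,-0.3,2.3],0.169],
    [3.5,[2.7,-0.3,2.8],0.169],
    [3.5,[2.2,-0.3,3.2],0.169],
    [3.5,[1.6,-0.3,3.5],0.169],
    [3.5,[1.0,-0.3,3.7],0.169],
    [3.5,[0.4,-0.3,3.9],0.169],
    [3.5,[0,0,0],0],
  ],
)

```text
t: 23.1
ee_pos: [520.9, -273.2, 338.7]
tool_rot: [-1.755, 0.044, -2.967]
contact_force: [-0.4, 0.6, 0.1]
width: 45.2
```

```bash
python3 st.py
```

```text
23.1 [ 520.9 -273.2  338.7] rot [-1.755  0.044 -2.967] q [ 0.109  0.372  0.582  1.528 -0.359  1.422 -0.647]
[[-0.984  0.011  0.179]
 [-0.174  0.187 -0.967]
 [-0.044 -0.982 -0.183]]
tilt deg 10.824464169641454 az 86.70595648120707 F [-0.401  0.557  0.144] w 45.209830412271174
```

```bash
python3 plan.py 3.5 0 45 '(510,-287,150)';python3 - <<'E'
from h import *
f=eyes.grab_frame('side');save(f,'s5.png',(180,80,500,400),1.8)
E
```

```text
5
[[3.5, [0.4, 3.7, 0.9], 0.0], [3.5, [0.4, 3.7, 0.9], 0.0], [3.5, [0.4, 3.7, 0.9], 0.0], [3.5, [0.4, 3.7, 0.9], 0.0], [3.5, [0.4, 3.7, 0.9], 0.0]]
```

View pics/s5.png

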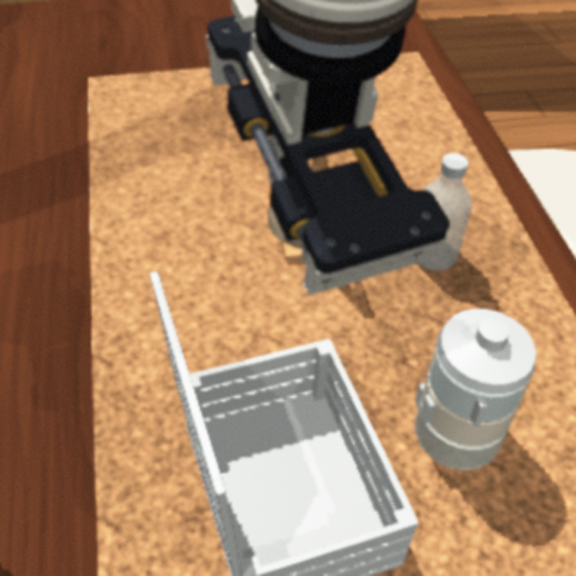

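>>> apply_moves(
  motion=[
    [3.5,[0.4,3.7,0.9],0],
    [3.5,[0.4,3.7,0.9],0],
    [3.5,[0.4,3.7,0.9],0],
    [3.5,[0.4,3.7,0.9],0],
    [3.5,[0.4,3.7,0.9],0],
    [3.5,[0,0,0],0],
    [3.5,[0,0,0],0],
  ],
)

```text
t: 24.02
ee_pos: [511.6, -281.5, 150.4]
tool_rot: [-1.757, 0.047, -2.962]
contact_force: [-0.5, 1.1, -0.1]
width: 44.9
```

```bash
python3 st.py; python3 plan.py 3.5 0 26 '(510,-286,47)';python3 - <<'E'
from h import *
f=eyes.grab_frame('side');save(f,'s6.png',(180,80,500,400),1.8)
E
```

```text
24.025 [ 511.6 -281.5  150.4] rot [-1.757  0.047 -2.962] q [ 0.177  0.544  0.52   1.737 -0.48   1.086 -0.478]
[[-0.983  0.013  0.184]
 [-0.179  0.191 -0.965]
 [-0.047 -0.982 -0.185]]
tilt deg 11.010416716722169 az 86.23237737286159 F [-0.474  1.099 -0.146] w 44.941706240542274
4
[[3.5, [0.2, 2.5, 0.6], 0.0], [3.5, [0.2, 2.5, 0.6], 0.0], [3.5, [0.2, 2.5, 0.6], 0.0], [3.5, [0.2, 2.5, 0.6], 0.0]]
```

View pics/s6.png

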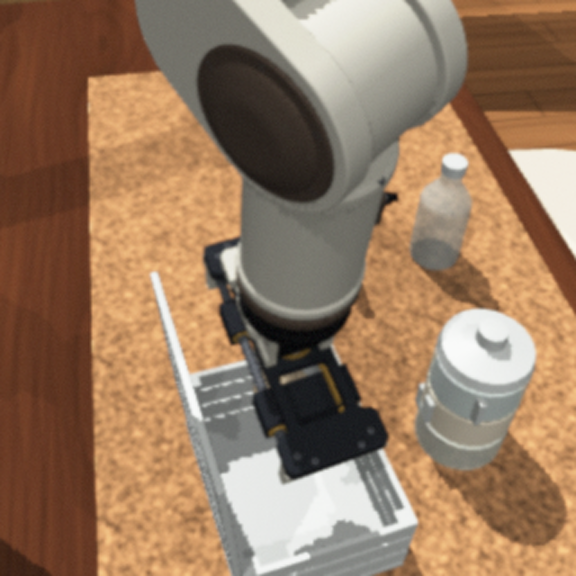

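>>> apply_moves(
  motion=[
    [3.5,[0.2,2.5,0.6],0],
    [3.5,[0.2,2.5,0.6],0],
    [3.5,[0.2,2.5,0.6],0],
    [3.5,[0.2,2.2,0.5],0],
    [3.5,[0,0,0],0],
    [3.5,[0,0,0],0],
  ],
)

```text
t: 24.82
ee_pos: [508.1, -287.6, 50.0]
tool_rot: [-1.757, 0.046, -2.964]
contact_force: [-0.0, -0.0, -0.8]
width: 45.5
```

```bash
python3 st.py;python3 - <<'E'
from h import *
f=eyes.grab_frame('side');save(f,'s7.png',(180,160,460,400),2.4)
E
```

```text
24.825 [ 508.1 -287.6   50. ] rot [-1.757  0.046 -2.964] q [ 0.235  0.68   0.459  1.78  -0.569  0.927 -0.381]
[[-0.983  0.012  0.182]
 [-0.176  0.19  -0.966]
 [-0.046 -0.982 -0.185]]
tilt deg 11.001855310796797 az 86.43528549927163 F [-0.034 -0.028 -0.764] w 45.46905683352914
```

View pics/s7.png

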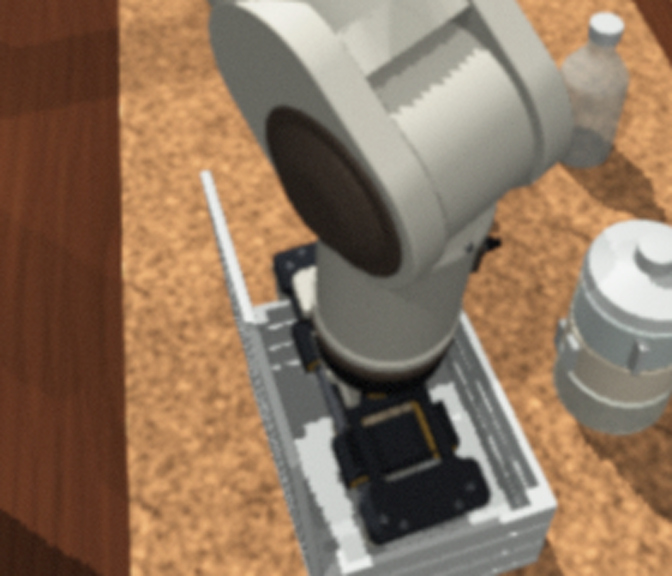

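>>> apply_moves(
  motion=[
    [3.5,[0,0.4,0.1],0],
    [3.5,[0,0,0],0],
    [5.0,[0,0,0],0],
    [5.5,[0,0,0],0],
    [6.5,[0,0,0],0],
    [7.0,[0,0,0],0],
    [7.0,[0,0,0],0],
  ],
)

```text
t: 25.75
ee_pos: [507.5, -287.3, 44.8]
tool_rot: [-1.758, 0.045, -2.964]
contact_force: [0.4, -0.6, -0.6]
width: 69.6
```

```bash
python3 st.py; python3 plan.py 7 0 45 '(512,-288,120)' '(512,-288,330)'
```

```text
25.75 [ 507.5 -287.3   44.8] rot [-1.758  0.045 -2.964] q [ 0.238  0.688  0.456  1.782 -0.573  0.92  -0.377]
[[-0.983  0.01   0.182]
 [-0.176  0.191 -0.966]
 [-0.045 -0.981 -0.186]]
tilt deg 11.040131509790555 az 86.8586257590536 F [ 0.419 -0.578 -0.625] w 69.55499542488873
7
[[7.0, [-0.4, -3.7, -0.6], 0.0], [7.0, [-0.4, -3.7, -0.6], 0.0], [7.0, [-0.2, -4.1, -0.8], 0.0], [7.0, [-0.2, -4.1, -0.8], 0.0], [7.0, [-0.2, -4.1, -0.8], 0.0], [7.0, [-0.2, -4.1, -0.8], 0.0], [7.0, [-0.2, -4.1, -0.8], 0.0]]
```

>>> apply_moves(
  motion=[
    [7,[-0.2,-2.0,-0.4],0],
    [7,[-0.2,-3.7,-0.7],0],
    [7,[-0.2,-4.1,-0.8],0],
    [7,[-0.2,-4.1,-0.8],0],
    [7,[-0.2,-4.1,-0.8],0],
    [7,[-0.2,-5,-1],0],
    [7,[-0.2,-5,-1],0],
    [7,[0,-5,-1],0],
    [3,[0,0,0],0],
  ],
)

```text
t: 26.88
ee_pos: [507.0, -287.1, 387.8]
tool_rot: [-1.752, 0.053, -2.965]
contact_force: [-0.1, -1.1, 0.0]
width: 63.8
```

```bash
python3 st.py;python3 - <<'E'
from h import *
s=robot.observe();f=eyes.grab_frame('wrist');g=eyes.grab_frame('side')
im=np.vstack([f['color'],g['color']])[:,:,::-1];cv2.imwrite('pics/c8.png',cv2.resize(im,(480,600)))
C=np.load('top.npy').reshape(-1,3);A=np.vstack([C,cloud(g).reshape(-1,3)])
B=A[(A[:,0]>370)&(A[:,0]<480)&(A[:,1]<-200)&(A[:,1]>-410)&(A[:,2]>110)&(A[:,2]<260)]
for z in(120,160,200,230):
    D=B[abs(B[:,2]-z)<10];k=np.polyfit(D[:,1],D[:,0],1);print(z,k.round(3),np.polyval(k,-300).round(1),np.polyval(k,-220).round(1),D[:,1].min(),D[:,1].max(),len(D))
print(B[:,2].max())
E
```

```text
26.875 [ 507.  -287.1  387.8] rot [-1.752  0.053 -2.965] q [ 0.124  0.335  0.603  1.468 -0.343  1.51  -0.637]
[[-0.983  0.019  0.182]
 [-0.176  0.187 -0.967]
 [-0.053 -0.982 -0.18 ]]
tilt deg 10.808185501441573 az 84.05480425494851 F [-0.09  -1.146  0.002] w 63.83445709681381
120 [-1.38000e-01  3.98605e+02] 440.0 429.0 -404.75198168249955 -203.74236649606163 286
160 [-1.43000e-01  3.93926e+02] 436.8 425.3 -405.42177393704196 -204.37279935336335 266
200 [-1.4300e-01  3.9141e+02] 434.4 423.0 -405.67315380545676 -204.88647942913224 332
230 [-1.44000e-01  3.87943e+02] 431.2 419.7 -406.09076483696424 -205.73037224754643 1081
242.21724938633977
```

View pics/c8.png

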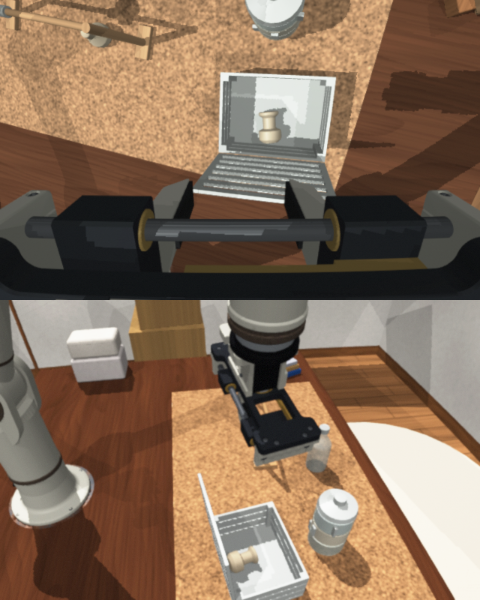

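Mushroom is lying in the basket (wrist part at (270,125)), and the lid is clear. Next I'll shut the lid.

```bash
python3 plan.py 0 0 55 '(383,-311,320)' '(383,-311,212)'; cat > lid.py <<'E'
import subprocess,sys,numpy as np
H=np.array([442.5,-303,90]);u=np.array([.99,.14,0]);r=125
pts=[]
for a in map(float,sys.argv[1:]):
    d=np.array([r*np.cos(a)-5*np.sin(a)-9.5, r*np.sin(a)+5*np.cos(a)])
    pts.append(str(tuple((H+u*d[0]+[0,0,d[1]]).round(1).tolist())))
print(pts);print(subprocess.run(['python3','plan.py','0','0','30']+pts,capture_output=True,text=True).stdout)
E
```

```text
5
[[0.0, [4.3, 1.8, 0.5], 0.0], [0.0, [4.3, 1.8, 0.5], 0.0], [0.0, [4.3, 1.8, 0.5], 0.0], [0.0, [0.3, 5.3, 1.0], 0.0], [0.0, [0.3, 5.3, 1.0], 0.0]]
```

>>> apply_moves(
  motion=[
    [0,[4.3,1.4,0.5],0],
    [0,[4.3,1.8,0.5],0],
    [0,[4.3,1.8,0.5],0],
    [0,[0,0.4,0],0],
    [0,[0.3,5.3,1.0],0],
    [0,[0.3,5.3,1.0],0],
    [0,[0,0,0],0],
    [0,[0,0,0],0],
  ],
)

```text
t: 27.98
ee_pos: [382.1, -312.6, 213.0]
tool_rot: [-1.758, 0.045, -2.964]
contact_force: [1.0, -0.9, 0.1]
width: 0.6
```

```bash
python3 st.py; python3 lid.py 1.75 1.4 1.1 .8 .5 .25
```

```text
27.975 [ 382.1 -312.6  213. ] rot [-1.758  0.045 -2.964] q [ 0.229  0.334  0.624  1.884 -0.362  1.149 -0.373]
[[-0.983  0.011  0.182]
 [-0.176  0.191 -0.966]
 [-0.045 -0.982 -0.185]]
tilt deg 11.004907061067566 az 86.7277796907779 F [ 0.969 -0.874  0.125] w 0.6137083576823505
['(406.2, -308.1, 212.1)', '(449.3, -302.0, 214.0)', '(484.8, -297.0, 203.7)', '(515.8, -292.6, 183.2)', '(539.3, -289.3, 154.3)', '(551.8, -287.5, 125.8)']
11
[[0.0, [-2.4, 0.2, 0.0], 0.0], [0.0, [-2.2, -0.0, 0.1], 0.0], [0.0, [-2.2, -0.0, 0.1], 0.0], [0.0, [-1.8, 0.6, 0.2], 0.0], [0.0, [-1.8, 0.6, 0.2], 0.0], [0.0, [-1.5, 1.1, 0.3], 0.0], [0.0, [-1.5, 1.1, 0.3], 0.0], [0.0, [-1.1, 1.5, 0.3], 0.0], [0.0, [-1.1, 1.5, 0.3], 0.0], [0.0, [-0.6, 1.4, 0.3], 0.0], [0.0, [-0.6, 1.4, 0.3], 0.0]]
```

>>> apply_moves(
  motion=[
    [0,[-2.4,0.2,0],0],
    [0,[-2.2,0,0.1],0],
    [0,[-2.2,0,0.1],0],
    [0,[-1.8,0.6,0.2],0],
    [0,[-1.8,0.6,0.2],0],
    [0,[-1.5,1.1,0.3],0],
    [0,[-1.5,1.1,0.3],0],
    [0,[0,0,0],0],
  ],
)

```text
t: 28.98
ee_pos: [516.2, -292.1, 178.5]
tool_rot: [-1.76, 0.043, -2.963]
contact_force: [-0.4, -0.0, -0.4]
width: 0.2
```

```bash
python3 st.py; python3 lid.py .5 .25 .08;python3 - <<'E'
from h import *
f=eyes.grab_frame('side');save(f,'s9.png',(180,160,500,400),1.8)
E
```

```text
28.975 [ 516.2 -292.1  178.5] rot [-1.76   0.043 -2.963] q [ 0.173  0.533  0.547  1.686 -0.466  1.154 -0.489]
[[-0.983  0.008  0.183]
 [-0.178  0.192 -0.965]
 [-0.043 -0.981 -0.188]]
tilt deg 11.101156813312185 az 87.57363231502174 F [-0.441 -0.05  -0.442] w 0.1789287618699031
['(539.3, -289.3, 154.3)', '(551.8, -287.5, 125.8)', '(556.1, -286.9, 105.0)']
5
[[0.0, [-1.1, 1.2, 0.3], 0.0], [0.0, [-1.1, 1.2, 0.3], 0.0], [0.0, [-0.6, 1.4, 0.3], 0.0], [0.0, [-0.6, 1.4, 0.3], 0.0], [0.0, [-0.3, 2.1, 0.4], 0.0]]
```

View pics/s9.png

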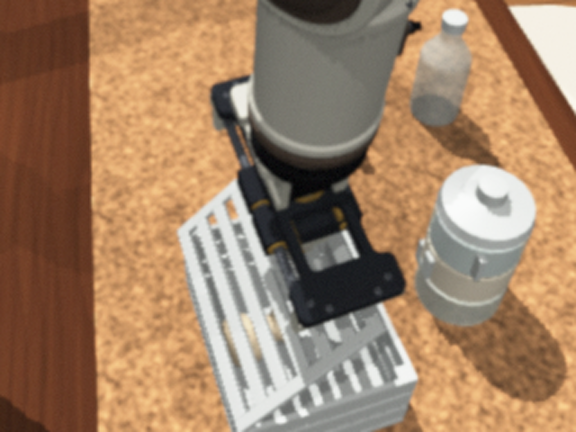

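>>> apply_moves(
  motion=[
    [0,[-1.1,1.2,0.3],0],
    [0,[-1.1,1.2,0.3],0],
    [0,[-0.6,1.4,0.3],0],
    [0,[-0.6,1.4,0.3],0],
    [0,[-0.2,1.8,0.35],0],
    [0,[0,0,0],0],
  ],
)

```text
t: 29.78
ee_pos: [553.4, -287.5, 107.9]
tool_rot: [-1.761, 0.042, -2.964]
contact_force: [0.1, 0.7, -0.5]
width: 0.1
```

>>> apply_moves(
  motion=[
    [0,[0,0.4,0.1],0],
    [0,[0,0.4,0.1],0],
    [0,[0,0,0],0],
  ],
)

```text
t: 30.15
ee_pos: [555.0, -289.1, 102.2]
tool_rot: [-1.758, 0.045, -2.964]
contact_force: [-0.8, 0.2, -0.2]
width: 0.4
```

```bash
python3 st.py
```

```text
30.15 [ 555.  -289.1  102.2] rot [-1.758  0.045 -2.964] q [ 0.189  0.671  0.496  1.654 -0.54   1.056 -0.471]
[[-0.983  0.011  0.181]
 [-0.176  0.191 -0.966]
 [-0.045 -0.982 -0.186]]
tilt deg 11.03127849887736 az 86.7851671626307 F [-0.761  0.175 -0.165] w 0.4154378564522713
```

>>> apply_moves(
  motion=[
    [0,[0,0.3,0.05],0],
    [0,[0,0.3,0.05],0],
    [0,[0,0,0],0],
  ],
)

```text
t: 30.52
ee_pos: [555.6, -289.1, 96.9]
tool_rot: [-1.758, 0.046, -2.964]
contact_force: [-1.4, 0.5, 4.8]
width: 0.6
```

>>> apply_moves(
  motion=[
    [0,[0,0.3,0.05],0],
    [0,[0,0,0],0],
  ],
)

```text
t: 30.78
ee_pos: [555.8, -289.2, 96.2]
tool_rot: [-1.759, 0.047, -2.964]
contact_force: [-6.1, 2.6, 20.1]
width: 0.5
```

>>> apply_moves(
  motion=[
    [0,[0,-1,-0.2],0],
    [0,[0,-5,-1],0],
    [0,[0,-5,-1],0],
    [0,[0,-5,-1],0],
    [0,[2,-5,-3],0],
    [0,[2,-5,-3],0],
    [0,[2,-4,-3],0],
    [0,[2,-3,-4],0],
    [0,[2,0,-5],0],
    [0,[0,0,0],0],
  ],
)

```text
t: 32.02
ee_pos: [414.1, -162.2, 453.5]
tool_rot: [-1.759, 0.049, -2.96]
contact_force: [0.4, -0.8, 0.3]
width: 0.5
```

```bash
python3 st.py;python3 - <<'E'
from h import *
f=eyes.grab_frame('side');g=eyes.grab_frame('top')
cv2.imwrite('pics/e10.png',cv2.resize(np.vstack([f['color'],g['color']])[:,:,::-1],(480,600)))
np.set_printoptions(suppress=True,precision=1)
for C in(cloud(f).reshape(-1,3),cloud(g).reshape(-1,3)):
    w=(C[:,:2]-[442.5,-303])@np.array([[.99,-.14],[.14,.99]])
    for u0 in(5,40,75,110,138):
        B=C[(abs(w[:,0]-u0)<8)&(abs(w[:,1])<95)&(C[:,2]>78)&(C[:,2]<130)]
        print(u0,len(B),np.percentile(B[:,2],[50,90,98]) if len(B) else '')
E
```

```text
32.025 [ 414.1 -162.2  453.5] rot [-1.759  0.049 -2.96 ] q [-0.109 -0.017  0.565  1.673 -0.172  1.556 -0.92 ]
[[-0.982  0.014  0.187]
 [-0.18   0.193 -0.964]
 [-0.049 -0.981 -0.187]]
tilt deg 11.167941742004295 az 85.95033468784679 F [ 0.371 -0.774  0.273] w 0.5331828440308096
5 783 [95.8 97.4 98.1]
40 552 [96.2 97.5 98.4]
75 823 [96.  97.4 98.4]
110 433 [95.9 97.5 98.2]
138 492 [95.5 97.3 98.1]
5 376 [ 96.7  98.7 100. ]
40 288 [96.9 98.7 99.7]
75 423 [96.7 98.5 99.4]
110 228 [96.5 98.5 99.7]
138 243 [96.5 98.4 99.4]
```

View pics/e10.png

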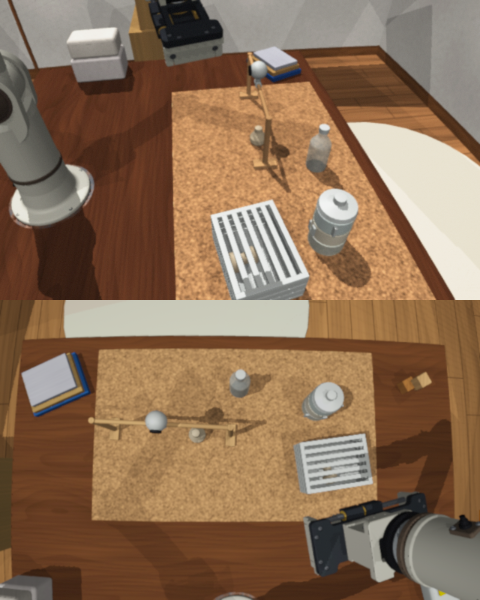

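The lid is flat: its top is about 96 mm up all along, the height it should have when shut. The mushroom is inside, and the pear, bottle and dispenser still stand where they were.

```bash
python3 -c "
from rig import robot
print(robot.sign_off())"
```

```text
the job is handed in; nothing more can be done
None
```

The mushroom teether is in the basket with the lid fully shut, and I handed the job in at about 32 s of the 64 s allowed.

- **Pick:** I gripped the mushroom's cap at 25 N from the robot's side, with the fingers tilted about 43° from vertical, and lifted it straight off the mat. The move commands cannot tilt the tool directly. I got the tilt by driving the arm against its reach limits, and partly undid it the same way before the basket.
- **Release:** I lowered it into the basket and let go a little above the floor. It was leaning, so it now lies on its side. By my estimate its top edge was only a few mm below the rim when I let go.
- **Lid:** I pushed it over and down until it met about 20 N of resistance. The depth images show its top level at about 96 mm from hinge to free edge, which matches fully shut.
- **Other items:** In the last pictures the pear, bottle and dispenser stand as they did at the start. I compared them by eye and did not measure them again. The arm was clear of everything.

No check failed. The tool was still about 11° from vertical when I placed the mushroom and closed the lid, and I felt no contact with the basket from it.

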